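Snap the retaining clip into the gear pin's groove with the fork tool

TASK

Secure the gear on its pin: pick up the smaller of the two steel spring clips (not the larger one) and lay it flat on the aluminium ledge of the gear fixture, in front of the pin with its open mouth toward the pin, and let go of it. Then take the fork tool by its upright handle and, holding it, push the clip from behind along the ledge until it snaps home into the pin's groove; push it with the fork, not with the gripper. Finally stand the fork tool back flat on the bench, clear of the fixture, and leave everything else where it lies.

Things in the scene. Friction and masses are not known exactly. Their poses are not given: they have to be found in the camera images.
- fixture: Fixed gear fixture: dark steel base (x -160 to +55 mm, 100 mm wide, 18 mm high); on it an aluminium ledge (x -156 to -38 mm, 90 mm wide, top 30 mm over the bench) and a 68 mm gear on an upright steel pin. Origin on the bench under the pin; x runs from ledge to pin (the push direction), z up. Gear top and ledge top are level, so a clip slides straight across. Position and yaw vary.
- groove (a point): Centre of the groove in the fixture's pin, on the pin's axis, 37 mm above the bench. The groove is 15 mm high, from the gear's top (30 mm) to the underside of the pin's head (45 mm); core 28 mm in diameter, head 38 mm in diameter, its top 58 mm above the bench. Axes as the fixture's.
- ledge (a point): Point on the top face of the ledge, 70 mm before the pin's axis and on the fixture's centre line, 30 mm above the bench: a good place for the centre of the clip's bore before the push.
- clip_bore (a point): The smaller steel spring clip, which fits the pin: a flat C, 12 mm thick, 83 mm long, 56 mm wide. This point: centre of its 30 mm bore, half-way up. x points out of its open mouth (lips end at x = +31 mm); the flat back of the ring (50 mm wide) is at x = -30 mm, behind it a 20 mm wide, 18 mm high lug reaches to x = -52 mm. The push and how it snaps: see clip.
- clip_lug (a point): Middle of the clip's rear lug, where it is best gripped (20 mm wide across y, 22 mm long along x, 18 mm high from the underside): 41 mm behind the bore's centre, half-way up. Axes as the clip's.
- big_clip_bore (a point): The larger steel spring clip, of the same form but too big for the pin: 114 mm long, 74 mm wide, 12 mm thick. Centre of its bore, half-way up; x out of its mouth, to x = +41 mm; its lug reaches to x = -73 mm. To be left alone.
- fork_grip (a point): Fork tool, 0.25 kg: flat steel two-pronged blade (12 mm thick, 52 mm wide, 98 mm long) with an upright black handle (34 mm along x, 24 mm across y, 12 to 70 mm over the blade's underside). This point: on the handle's axis, 44 mm over the blade's underside. x points along the prongs, z up. The prong tips are 75 mm before the handle's axis, the rear end 23 mm behind it.
- fork_tip (a point): Point midway between the tips of the fork's two prongs, 75 mm before the handle's axis, 6 mm above the blade's underside.
- tape: Bystander: dark roll of tape, 64 mm across, 19 mm high; origin under its centre.
- race: Bystander: plain closed steel bearing ring, 72 mm across, 18 mm high; origin under its centre.
- jar: Bystander: glass jar with lid, 62 mm across, 86 mm high; origin under its centre.
- kit_box: Bystander: small white and blue carton, 84 x 98 x 60 mm; origin under its centre.
- loose_gear: Bystander: loose gear wheel, 48 mm across, 24 mm high; origin under its centre.
- valve_half: Bystander: flat metal casting, 87 x 137 x 20 mm; origin under its centre.
- clip: The smaller clip as a whole, 0.14 kg; origin on its underside under the bore's centre, axes as clip_bore. Its back and lug are rigid; the two side arms are sprung and give way outward over the pin. Pushing it on takes about 8 to 15 N, most when the bore is 15 to 25 mm short of the pin's axis; then it jumps home.
- fork: The fork tool as a whole; origin on its underside, under the handle's axis. Each prong is 14 mm wide and 42 mm long, the slot between them 24 mm wide: the clip's lug goes into the slot, and the two prong tips press on the flat back of the clip, either side of the lug.

How it is judged:
By the outcome, as a careful person would: the job done as asked, in the order asked, and still so for the second after the job is handed in, with the robot touching nothing.
It also fails if it takes over 64 s, if anything falls off the work surface, if the arm or the gripper's body presses on something with over 40 N, if the wrist force passes 120 N, or if a joint passes its speed limit or range.

ROBOT

A 6-joint arm with a two-finger parallel gripper is mounted at the origin on a cart in front of the work surface, level with it; the furniture and walls round the work are solid. World frame = base frame: x ahead of the robot, y to its left, z up, the work surface at z = 0. Lengths are in m, angles in rad, forces in N, time in s.
With the tool pointing down it reaches from about 0.275 to 0.875 m from the base axis. Payload 12.5 kg.
Tool frame: the origin (TCP) lies at the very end of the fingers, on their centre line; the grasp point (between the pads) lies 19 mm behind it; z points along the fingers, y is the line along which they close (so a half turn about z gives the same grasp; the last joint's range is limited). The gripper opens to 85 mm and grips with 20 to 120 N. Pads are 22 mm wide; open, the fingers measure 114 mm over their backs; the gripper's body (76 mm by 85 mm) begins 54 mm behind the grasp point. The pads swing forward as they close: fully open they stand 13 mm farther back than shut.
Start: joints at [1.179, 0.351, 1.652, -0, 1.139, -0.085], TCP at [0.166, 0.524, 0.231] pointing down, gripper open.
Joint ranges: [-2.75, 2.75], [-0.79, 2.1], [0.01, 2.65], [-1.57, 4.71], [0.07, 3.14], [-2.87, 2.87]. Speed limits (rad/s): [2.22, 2.22, 2.79, 3.14, 3.14, 3.14].

INTERFACE

Orientations are given as a 3x3 rotation matrix whose columns are the frame's x, y, z axes.
In Python, from bench import manip gives the robot as it stands. Calls block until the motion is done:
- manip.move_ptp(position, orientation): joint-space move of the TCP to a pose.
- manip.move_l(position, attitude=None, max_speed=0.15): straight line of the TCP; attitude=None keeps the orientation; max_speed is the mean speed in m/s.
- manip.move_j(angles): joint-space move.
- manip.set_gripper(opening, effort=None): opening from 0.0 (shut) to 1.0 (fully open); effort is the grip in N (None keeps the last); returns when the fingers have stopped.
- manip.dwell(seconds).
- manip.inverse_kinematics(position, orientation): joint angles nearest the present ones, or None.
- manip.grab_frame(name): name is "scene" or "side" or "wrist"; returns (picture, depth): 480x640x3 uint8, red, green, blue; 480x640 float32, m along the optical axis (not along the pixel's ray), 0 where there is no reading.
- manip.get_calibration(name): a dict with "camera_matrix" (3x3 intrinsics, pixels), "R" (3x3) and "t" (3): a world point X has camera coordinates R X + t. Camera axes: x right, y down, z forward; pixel columns grow to the right and rows downward; lengths in m; the calibration is good to about 2 mm. The wrist camera is an equidistant fisheye: a pixel r from the principal point sees the ray r / f radians off the axis. A picture is of the moment at which its call begins: read the wrist's pose just before it. get_calibration takes no time and is no camera call; for the wrist camera it gives the pose at the moment of the call.
A pose or a line that the arm cannot do raises manip.Unreachable and nothing moves.
- manip.sign_off(): hands the job in; it is judged then, once.
Trained networks look in the newest picture that a camera, given by its name, has taken for a name from the list of things; names that differ only in an ending like _2 or _b are one class to them, and where a whole thing is asked for, a point or a joint stands for the part that bears it (a point fixed in the world has none). Each returns a list of dicts, best first, with "confidence" (0 to 1); they miss things now and then, are a little off and sometimes report something else, mostly with a low value. They report only what shows in the picture. A call takes as long as a camera call.
- manip.look_for(camera, name): "at" ([x, y, z] in m, in world coordinates, good to about 4 mm: the middle of the surface that is visible of it).
Readings, each from a call of its own:
- manip.current_time(): time.
- manip.current_qpos(): joint angles.
- manip.current_joint_vel(): joint speeds.
- manip.current_joint_torque(): joint torques, N m.
- manip.current_ee_pos(): TCP position.
- manip.current_tcp_rot(): TCP orientation.
- manip.current_force(): force on the tool from outside, world axes, zero at the start.
- manip.current_ft_torque(): the same for the moment, N m.
- manip.current_grip_width(): opening from 0.0 (shut) to 1.0 (fully open).
- manip.current_grip_force(): force on a finger pad.
Only numpy, scipy, OpenCV 4.12 (cv2) and the standard library are available. Lean on these libraries where they do the work, as an engineer would, in place of code of your own. Each camera call takes 0.05 s, during which the arm holds its last target. There are 200 camera calls.

## Working session

There is one attempt and no reset: what is moved stays moved. The work goes in short steps, each a Python script; the robot and the scene stay as the last script left them, time stands still between calls to the robot, and variables do not carry over. Pictures are saved under pics/ and viewed, at most 10 in all, crops included, and the job is handed in when it is done.

```bash
mkdir -p pics; cat > h.py <<'E'
import numpy as np, cv2
from bench import manip as m
def snap(c,fn=None):
    p,d=m.grab_frame(c)
    if fn: cv2.imwrite('pics/'+fn,cv2.cvtColor(p,cv2.COLOR_RGB2BGR))
    return p,d
def cloud(c,d):
    k=m.get_calibration(c); K=k['camera_matrix'];R=np.array(k['R']);t=np.array(k['t'])
    v,u=np.mgrid[0:480,0:640]
    X=np.stack([(u-K[0][2])/K[0][0]*d,(v-K[1][2])/K[1][1]*d,d],-1)
    return (X-t)@R   # R^T (X-t)
E
python3 - <<'E'
from h import *
for c in ['scene','side']:
    p,d=snap(c,c+'0.png'); np.savez('/tmp/'+c,p=p,d=d,X=cloud(c,d))
    for n in ['fixture','groove','ledge','clip_bore','clip_lug','big_clip_bore','fork_grip','fork_tip']:
        r=m.look_for(c,n); print(c,n,[(np.round(q['at'],3).tolist(),round(q['confidence'],2)) for q in r[:3]])
print(m.current_time())
E
```

```text
scene fixture [([0.416, 0.263, 0.013], 0.45)]
scene groove [([0.525, -0.01, 0.029], 0.62)]
scene ledge [([0.523, -0.004, 0.032], 0.71)]
scene clip_bore [([0.489, 0.412, 0.052], 0.54), ([0.413, 0.261, 0.007], 0.52)]
scene clip_lug [([0.418, 0.263, 0.012], 0.5), ([0.614, -0.391, 0.046], 0.4)]
scene big_clip_bore [([0.606, 0.278, 0.011], 0.68)]
scene fork_grip [([0.446, -0.264, 0.012], 0.9)]
scene fork_tip [([0.446, -0.26, 0.016], 0.73)]
side fixture [([0.531, -0.01, 0.028], 0.81)]
side groove [([0.533, -0.008, 0.03], 0.78), ([0.424, 0.262, 0.012], 0.5)]
side ledge [([0.532, -0.009, 0.031], 0.58)]
side clip_bore [([0.422, 0.264, 0.014], 0.69)]
side clip_lug [([0.422, 0.262, 0.009], 0.69), ([0.469, -0.259, 0.012], 0.23)]
side big_clip_bore []
side fork_grip [([0.471, -0.262, 0.01], 0.85)]
side fork_tip [([0.472, -0.266, 0.009], 0.63), ([0.59, 0.42, 0.014], 0.62)]
0.9
```

View pics/scene0.png

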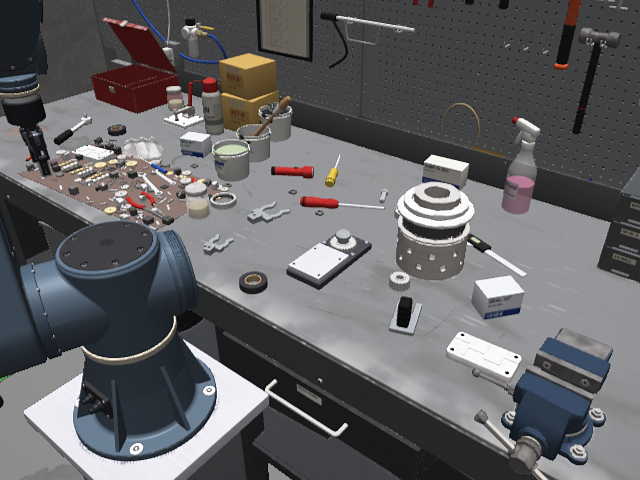

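View pics/side0.png

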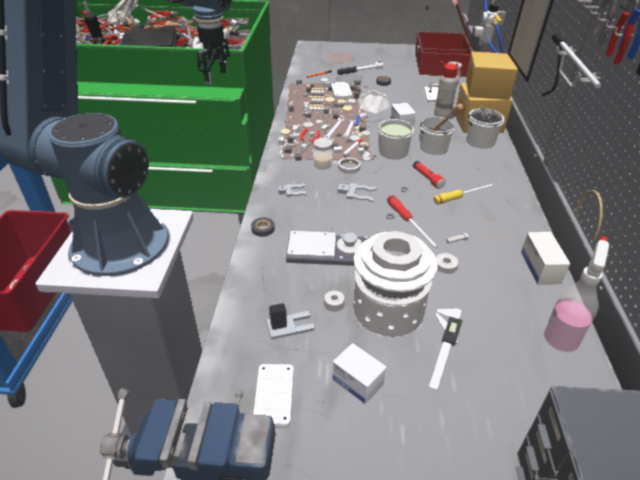

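Scene picture: small clip at about (217,243), big clip at (268,212), fixture at (330,257) with its pin at (343,240), and fork at (405,315). The side picture agrees: small clip (292,188), pin (348,243), fork (290,320). Next are wrist views over each.

```bash
cat >> h.py <<'E'
def down(yaw): # tool x at yaw, z down
    c,s=np.cos(yaw),np.sin(yaw); return np.array([[c,s,0],[s,-c,0],[0,0,-1.]])
def wcal():
    k=m.get_calibration('wrist'); return np.array(k['camera_matrix']),np.array(k['R']),np.array(k['t'])
def pxplane(u,v,z,cal): # pixel -> world at plane z (equidistant)
    K,R,t=cal; u=np.asarray(u,float);v=np.asarray(v,float)
    x=(u-K[0,2])/K[0,0]; y=(v-K[1,2])/K[1,1]; th=np.hypot(x,y); s=np.sin(th)/np.maximum(th,1e-9)
    r=np.stack([x*s,y*s,np.cos(th)],-1)@R; o=-R.T@t
    return o+r*((z-o[2])/r[...,2])[...,None]
def proj(X,cal):
    K,R,t=cal; c=np.asarray(X)@R.T+t; h=np.hypot(c[...,0],c[...,1]); th=np.arctan2(h,c[...,2])/np.maximum(h,1e-9)
    return np.stack([K[0,0]*c[...,0]*th+K[0,2],K[1,1]*c[...,1]*th+K[1,2]],-1)
def ortho(p,cal,c,z,half=0.1,n=400): # top view at plane z: cols=+y left.. row up=+x
    g=np.linspace(half,-half,n); X,Y=np.meshgrid(c[0]+g,c[1]+g,indexing='ij')
    q=proj(np.stack([X,Y,np.full_like(X,z)],-1),cal).astype(np.float32)
    return cv2.remap(p,q[...,0],q[...,1],cv2.INTER_LINEAR)
E
python3 - <<'E'
from h import *
R0=m.current_tcp_rot(); print(np.round(R0,3)); K,R,t=wcal(); print(K,np.round(-R.T@t-m.current_ee_pos(),3),np.round(R,2))
tiles=[]
for i,(c,tc) in enumerate([((.42,.262),(.42,.262)),((.53,-.01),(.53,-.01)),((.47,-.262),(.47,-.262))]):
    try: m.move_ptp([tc[0],tc[1],.26],down(np.pi if R0[0,0]<0 else 0))
    except m.Unreachable: print('unr'); continue
    m.dwell(.2)
    cal=wcal(); p,d=m.grab_frame('wrist'); np.savez(f'/tmp/w{i}',p=p,d=d,K=cal[0],R=cal[1],t=cal[2])
    for n in [['clip_bore','clip_lug','big_clip_bore'],['groove','ledge','fixture'],['fork_grip','fork_tip']][i]:
        print(n,[(np.round(q['at'],4).tolist(),round(q['confidence'],2)) for q in m.look_for('wrist',n)[:3]])
    tiles.append(ortho(p,cal,c,[.012,.03,.012][i],half=.125,n=400)); tiles.append(cv2.resize(p,(400,300)))
    print(m.current_time(), (d>0).mean())
A=np.hstack([tiles[0],tiles[2]]); cv2.imwrite('pics/ow.png',A[:,:,::-1])
cv2.imwrite('pics/of.png',np.hstack([tiles[4],cv2.copyMakeBorder(tiles[5],0,100,0,0,0)])[:,:,::-1])
E
```

```text
[[-0.953  0.302 -0.   ]
 [ 0.302  0.953 -0.   ]
 [ 0.    -0.    -1.   ]]
[[371.64829954   0.         323.47657617]
 [  0.         371.64829954 243.32924441]
 [  0.           0.           1.        ]] [-0.067  0.02   0.143] [[ 0.3   0.95 -0.  ]
 [ 0.92 -0.29  0.27]
 [ 0.26 -0.08 -0.96]]
clip_bore [([0.42, 0.27, 0.01], 0.8), ([0.4967, -0.2162, 0.0121], 0.5), ([0.3637, 0.0922, 0.0176], 0.38)]
clip_lug [([0.418, 0.2711, 0.0121], 0.77)]
big_clip_bore [([0.6032, 0.2905, 0.0121], 0.74)]
2.6667 0.99021484375
groove [([0.5376, 0.0067, 0.0288], 0.73)]
ledge [([0.5395, 0.0131, 0.0269], 0.78), ([0.4679, -0.2462, 0.0109], 0.6)]
fixture [([0.5381, 0.0107, 0.0324], 0.86)]
4.1917 0.9902083333333334
fork_grip [([0.4633, -0.2585, 0.0125], 0.63)]
fork_tip [([0.4651, -0.2486, 0.0147], 0.88)]
5.5583 0.9902897135416666
```

View pics/ow.png

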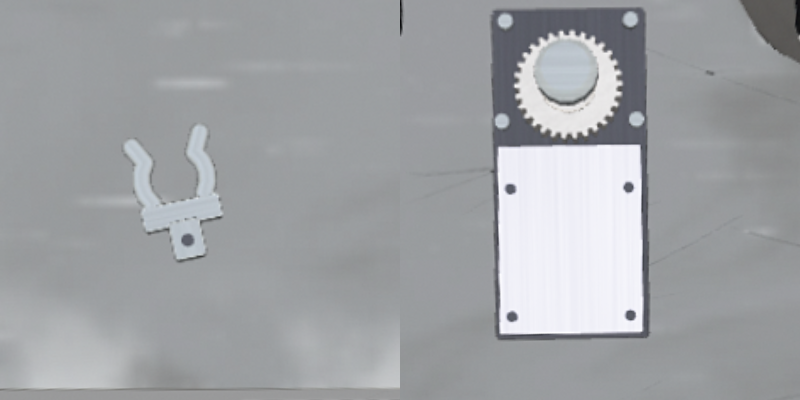

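View pics/of.png

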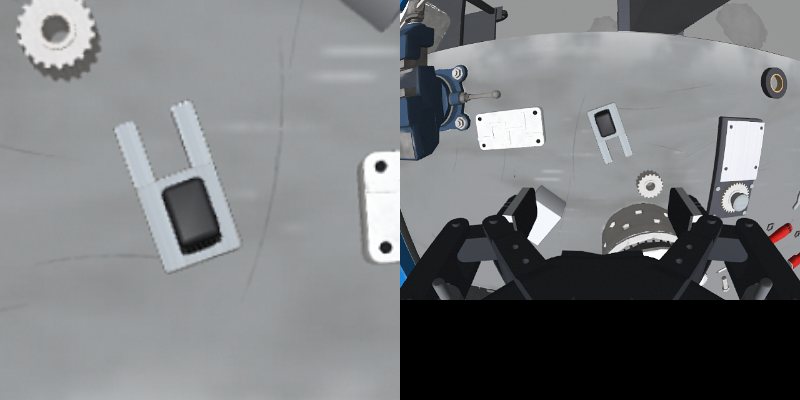

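Wrist top views, left tile: small clip at px (180,195), mouth up (+x world, turned a little), lug at (188,240). Right tile: pin head at (566,70), ledge px (498..642, 145..333), roughly 118 x 90 mm as expected. In the second picture the fork is at about (180,190), with the prongs up and the handle at (190,215).

```bash
cat >> h.py <<'E'
def wcloud(d,cal):
    K,R,t=cal; v,u=np.mgrid[0:480,0:640]
    x=(u-K[0,2])/K[0,0]; y=(v-K[1,2])/K[1,1]; th=np.hypot(x,y); k=np.tan(np.minimum(th,1.5))/np.maximum(th,1e-9)
    return (np.stack([x*k*d,y*k*d,d],-1)-t)@R
def rect(P):
    c,(a,b),ang=cv2.minAreaRect((P[:,:2]*1000).astype(np.float32)); ang=np.radians(ang)
    if a<b: a,b=b,a; ang+=np.pi/2
    ang=(ang+np.pi/2)%np.pi-np.pi/2   # long axis within +-90 deg, i.e. toward +x
    return np.array(c)/1000,a,b,ang
def largest(mask):
    n,l,s,_=cv2.connectedComponentsWithStats(mask.astype(np.uint8)); return l==1+np.argmax(s[1:,4]) if n>1 else mask
def find(p,d,cal,c,half,zlo,zhi,ztop,fn=None):
    X=wcloud(d,cal); k=(X[...,2]>zlo)&(X[...,2]<zhi)&(abs(X[...,0]-c[0])<half)&(abs(X[...,1]-c[1])<half)&(d>0)
    if fn is not None: k&=fn(p)
    k=largest(k); v,u=np.nonzero(k); P=pxplane(u,v,ztop,cal)
    return rect(P),np.median(X[k][:,2]),X[k],P
E
cat > meas.py <<'E'
from h import *
for i in range(3):
    f=np.load(f'/tmp/w{i}.npz'); p,d,cal=f['p'],f['d'],(f['K'],f['R'],f['t'])
    X=wcloud(d,cal); b=(abs(X[...,2])<.01)&(abs(X[...,0]-.47)<.15)&(abs(X[...,1]-[.26,0,-.26][i])<.2); print(i,'bench z',np.median(X[b][:,2]),X[b][:,2].std())
    for n,c,h,a in [('clip',(.425,.265),.075,(.005,.025,.012)),('ledge',(.5,-.012),.1,(.024,.036,.03)),('fork',(.475,-.26),.075,(.005,.018,.012)),('head',(.61,-.012),.045,(.052,.065,.058)),('handle',(.465,-.26),.05,(.06,.08,.07))]:
        try:
            r,z,_,P=find(p,d,cal,c,h,*a,(lambda q:q.min(-1)>215) if n=='ledge' else None); print(i,n,np.round(r[0],4),np.round(r[1:3],1),'yaw',round(r[3],3),'z',round(z,4),len(P))
        except Exception as e: print(i,n,e)
for c in ['scene','side']:
    f=np.load(f'/tmp/{c}.npz');X=f['X']
    for n,cc,h,lo,hi in [('clip',(.425,.265),.075,.006,.016),('fixt30',(.5,-.012),.1,.026,.034),('head',(.61,-.012),.045,.052,.065),('fork',(.475,-.26),.075,.006,.018),('handle',(.465,-.26),.05,.06,.08)]:
        k=(X[...,2]>lo)&(X[...,2]<hi)&(abs(X[...,0]-cc[0])<h)&(abs(X[...,1]-cc[1])<h)
        if k.sum()>5:
            r=rect(X[k]); print(c,n,np.round(r[0],4),np.round(r[1:3],1),round(r[3],3),'z',np.median(X[k][:,2]).round(4),k.sum())
E
python3 meas.py
```

```text
0 bench z 0.00020516536130248732 0.001153573871203649
0 clip [0.4231 0.2758] [82.2 55.8] yaw 0.219 z 0.012 1974
0 ledge [0.5056 0.009 ] [117.1  89.8] yaw 0.015 z 0.0303 5133
0 fork [ 0.4907 -0.2171] [55.4 24.7] yaw 0.303 z 0.0114 240
0 head [0.589  0.0108] [35.4 17.1] yaw -1.299 z 0.0567 199
0 handle [0. 0.] [0. 0.] yaw 0.0 z nan 0
1 bench z 0.0002595604426186012 0.0009471683817624804
1 clip [0.4232 0.2723] [82.3 57. ] yaw 0.209 z 0.0117 1405
1 ledge [0.5053 0.0085] [117.2  89.5] yaw 0.011 z 0.0302 9785
1 fork [ 0.4786 -0.2462] [98.1 55.8] yaw 0.347 z 0.012 1980
1 head [0.5999 0.0094] [36.8 36.1] yaw 0.909 z 0.0575 995
1 handle [ 0.4545 -0.2527] [35.1 29.2] yaw 0.345 z 0.0697 674
2 bench z 0.0002275403940359562 0.0010136809161386084
2 clip [0. 0.] [0. 0.] yaw 0.0 z nan 0
2 ledge [0.5045 0.0082] [117.2  89.3] yaw 0.012 z 0.0301 5299
2 fork [ 0.478  -0.2487] [98.5 52.5] yaw 0.351 z 0.012 2424
2 head [0.5986 0.0061] [37.  35.7] yaw 0.26 z 0.0573 509
2 handle [ 0.4529 -0.2573] [34.9 24. ] yaw 0.316 z 0.0698 944
scene clip [0.4289 0.2757] [88.1 68.3] -0.111 z 0.0117 219
scene fixt30 [0.5215 0.0069] [156.6  95.4] 0.003 z 0.0309 1283
scene head [0.6012 0.0045] [37.2 34. ] 0.899 z 0.0581 112
scene fork [ 0.4946 -0.2393] [140.6  62.9] 0.35 z 0.0125 433
scene handle [ 0.4549 -0.2593] [36.9 23.8] 0.346 z 0.0695 165
side clip [0.424  0.2749] [82.2 55.9] 0.213 z 0.0111 174
side fixt30 [0.5216 0.0088] [151.6  96.7] 0.021 z 0.0301 1172
side head [0.6027 0.0073] [34.2 30.9] 0.584 z 0.057 110
side fork [ 0.4583 -0.2559] [142.2  56.7] 0.369 z 0.0118 548
side handle [ 0.4542 -0.2575] [33.7 25.6] 0.322 z 0.069 167
  return _methods._mean(a, axis=axis, dtype=dtype,
  ret = ret.dtype.type(ret / rcount)
```

```bash
cat >> h.py <<'E'
FY=.0125; PIN=np.array([.6022,.0092])
def fx(x,y=0): c,s=np.cos(FY),np.sin(FY); return PIN+np.array([c*x-s*y,s*x+c*y])
def st(n): print(n,'t',round(m.current_time(),2),'tcp',np.round(m.current_ee_pos(),4),'F',np.round(m.current_force(),1),'w',round(m.current_grip_width(),3),'gf',round(m.current_grip_force(),1))
E
python3 - <<'E'
from h import *
y=.214; u=np.array([np.cos(y),np.sin(y)]); bore=np.array([.4231,.2752])+.0105*u; g=bore-.045*u
R=down(np.pi+y)
m.set_gripper(.6,40)
m.move_ptp([*g,.09],R); m.move_l([*g,.0035],R,.12); st('at')
m.set_gripper(0,40); st('grip')
m.move_l([*g,.1],R,.15); st('up')
q=fx(-70-45+0 if 0 else -.115)
m.move_ptp([*q,.1],down(np.pi+FY)); m.dwell(.2); st('over')
cal=wcal(); p,d=m.grab_frame('wrist'); np.savez('/tmp/w3',p=p,d=d,K=cal[0],R=cal[1],t=cal[2])
cv2.imwrite('pics/over.png',p[:,:,::-1])
E
```

```text
at t 8.88 tcp [0.3897 0.268  0.004 ] F [-0.2  0.5  0.1] w 0.596 gf 0.0
grip t 9.27 tcp [0.3897 0.2681 0.0042] F [-0.4 -1.   7.2] w 0.222 gf 39.2
up t 10.06 tcp [0.3889 0.2676 0.0994] F [-0.4 -0.4 -1.1] w 0.222 gf 39.1
over t 11.33 tcp [0.4871 0.0087 0.1   ] F [-0.1 -0.7 -2.3] w 0.217 gf 39.1
```

View pics/over.png

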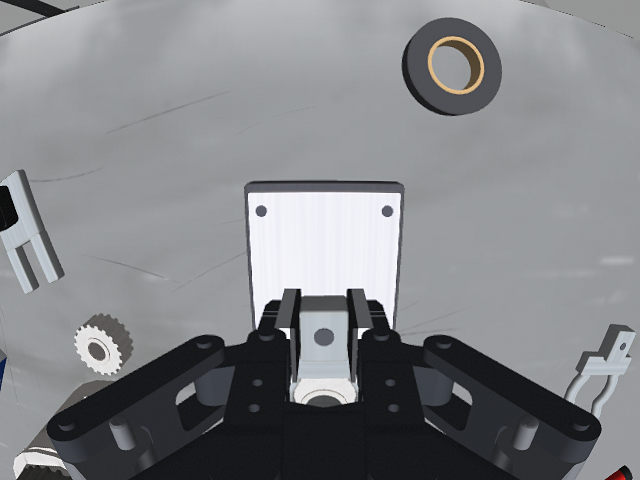

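The wrist picture shows the lug between the pads at (323,335), square to the ledge (edges at columns 247 and 403). The big clip is untouched at (605,360). Next I lower it with a force check.

```bash
python3 - <<'E'
from h import *
q=fx(-.115); f0=m.current_force()[2]
m.move_l([*q,.040],None,.08)
for z in np.arange(.038,.0319,-.001):
    m.move_l([*q,z],None,.03); f=m.current_force()[2]-f0
    if f>3: break
st('down'); m.set_gripper(.6); st('open')
m.move_l([*q,.14],None,.2)
m.move_ptp([*(q-[.1,0.0]),.22],down(np.pi+FY)); m.dwell(.2)
cal=wcal(); p,d=m.grab_frame('wrist'); np.savez('/tmp/w4',p=p,d=d,K=cal[0],R=cal[1],t=cal[2])
cv2.imwrite('pics/placed.png',ortho(p,cal,fx(-.06),.042,.11,500)[:,:,::-1])
X=wcloud(d,cal)
for n in ['clip_bore','clip_lug']: print(n,[(np.round(q['at'],4).tolist(),round(q['confidence'],2)) for q in m.look_for('wrist',n)[:2]])
r,z,_,P=find(p,d,cal,fx(-.08),.065,.036,.0515,.042); print(np.round(r[0],4),np.round(r[1:],3),z)
print('local',(np.array(r[0])-PIN)@[[np.cos(FY),-np.sin(FY)],[np.sin(FY),np.cos(FY)]])
st('')
E
```

```text
down t 13.53 tcp [0.4873 0.0078 0.0343] F [-2.3 -0.1  4.8] w 0.22 gf 39.7
open t 13.95 tcp [0.4872 0.0078 0.034 ] F [ 0.   0.2 -0.5] w 0.6 gf 0.0
clip_bore [([0.5128, 0.0075, 0.0427], 0.82)]
clip_lug [([0.5158, 0.0087, 0.043], 0.8)]
[0.5195 0.0086] [8.3121e+01 5.4724e+01 1.6000e-02] 0.0419435972379056
local [-0.08269972  0.00044165]
 t 15.56 tcp [0.3874 0.0078 0.2194] F [ 0.3 -0.2  0. ] w 0.599 gf 0.0
```

View pics/placed.png

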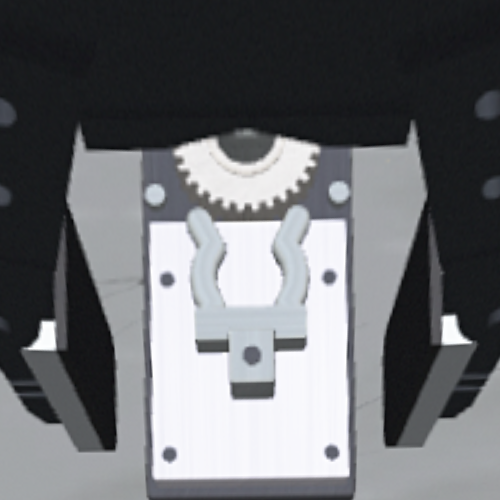

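Placed: mouth toward the pin, yaw matching, bore about 72 mm before the pin, lug at px (252,355). Now the fork.

```bash
python3 - <<'E'
from h import *
y=.349; h=[.4537,-.2570]; R=down(np.pi+y)
m.move_ptp([h[0],h[1],.13],R); m.move_l([*h,.020],R,.1); st('at')
m.set_gripper(0,120); m.dwell(.1); st('grip'); z0=m.current_ee_pos()[2]
m.move_l([*h,.13],R,.15); st('up')
q=fx(-.212,.0002)
m.move_ptp([*q,.13],down(np.pi+FY)); m.move_l([*q,.030+.006+z0],None,.1); m.dwell(.2); st('pre'); print('z0',z0)
p,d=snap('side','pre_side.png'); X=cloud('side',d); L=(X[...,:2]-PIN)@np.array([[np.cos(FY),-np.sin(FY)],[np.sin(FY),np.cos(FY)]])
k=(X[...,2]>.030)&(X[...,2]<.056)&(L[...,0]>-.20)&(L[...,0]<-.126)&(abs(L[...,1])<.04)
if k.any(): print('fork front',np.percentile(L[k][:,0],[1,99]).round(4),np.percentile(L[k][:,1],[1,99]).round(4),'z',np.percentile(X[k][:,2],[5,50,95]).round(4))
cv2.imwrite('pics/crop.png',cv2.resize(p[190:290,250:400],(750,500),interpolation=cv2.INTER_CUBIC)[:,:,::-1])
E
```

```text
at t 17.92 tcp [ 0.454  -0.2572  0.0205] F [0.1 0.7 0.4] w 0.6 gf 0.0
grip t 18.38 tcp [ 0.4539 -0.2572  0.0207] F [-1.9  0.7  6.9] w 0.266 gf 117.7
up t 19.27 tcp [ 0.4532 -0.2567  0.1292] F [-0.7  0.7 -3. ] w 0.27 gf 117.4
pre t 21.41 tcp [0.3905 0.0067 0.0571] F [-0.7 -0.3 -1.9] w 0.267 gf 117.4
z0 0.02066990672958185
fork front [-0.1986 -0.127 ] [-0.0374  0.0363] z [0.0305 0.0459 0.0507]
```

View pics/crop.png

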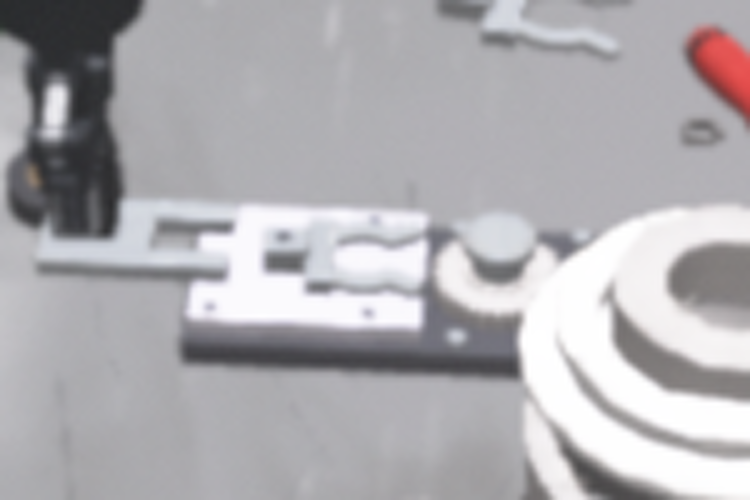

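The side crop shows the fork level behind the clip: prong tips at (225,245), lug at (285,240) in line with the slot, mouth toward the pin head at (497,240). Now the push.

```bash
python3 - <<'E'
from h import *
z=.0207+.030+.0012
m.move_l([*fx(-.212,.0002),z],None,.04); st('low')
m.move_l([*fx(-.182,.0002),z],None,.06); st('near')
m.move_l([*fx(-.135,.0002),z],None,.04); st('mid')
f0=-.7; pk=0; hist=[]
for x in np.arange(-.133,-.0999,.0015):
    m.move_l([*fx(x,.0002),z],None,.04); m.dwell(.05); f=m.current_force(); hist.append((round(x,4),round(m.current_ee_pos()[0],4),np.round(f,1).tolist()))
    a=-(f[0]-f0); pk=max(pk,a)
    if a>35 or (x>-.111 and pk>7 and a>14 and hist[-1][1]-.6022>-.1065): break
for h in hist: print(h)
st('end')
p,d=snap('side','push_side.png')
cv2.imwrite('pics/crop2.png',cv2.resize(p[190:290,250:400],(750,500),interpolation=cv2.INTER_CUBIC)[:,:,::-1])
E
```

```text
low t 21.73 tcp [0.39   0.0068 0.0517] F [-0.5  0.2 -2.2] w 0.265 gf 117.4
near t 22.38 tcp [0.42   0.0072 0.0518] F [-0.1  0.5 -2.4] w 0.267 gf 117.4
mid t 23.7 tcp [0.4672 0.0077 0.0519] F [-0.3 -0.1 -2.5] w 0.268 gf 117.5
(np.float64(-0.133), np.float64(0.4693), [-0.0, -0.5, -2.8])
(np.float64(-0.1315), np.float64(0.4705), [-2.0, 0.6, -2.5])
(np.float64(-0.13), np.float64(0.4718), [-4.7, 1.0, -1.4])
(np.float64(-0.1285), np.float64(0.4728), [-6.7, 1.6, 0.3])
(np.float64(-0.127), np.float64(0.4731), [-12.2, 0.8, 4.0])
(np.float64(-0.1255), np.float64(0.476), [-2.2, 1.6, -2.9])
(np.float64(-0.124), np.float64(0.4785), [-2.6, 0.5, -2.6])
(np.float64(-0.1225), np.float64(0.48), [-1.6, 0.4, -1.9])
(np.float64(-0.121), np.float64(0.4816), [-1.3, 0.4, -2.5])
(np.float64(-0.1195), np.float64(0.4831), [-0.7, -0.0, -2.8])
(np.float64(-0.118), np.float64(0.4845), [-1.6, -0.1, -3.0])
(np.float64(-0.1165), np.float64(0.4864), [-0.6, 0.1, -3.3])
(np.float64(-0.115), np.float64(0.4875), [-0.3, 0.0, -2.3])
(np.float64(-0.1135), np.float64(0.4888), [-0.2, 0.5, -2.3])
(np.float64(-0.112), np.float64(0.4902), [1.4, -0.1, -3.3])
(np.float64(-0.1105), np.float64(0.4917), [0.2, -0.3, -3.3])
(np.float64(-0.109), np.float64(0.4932), [0.3, 0.1, -2.8])
(np.float64(-0.1075), np.float64(0.4947), [0.7, -0.3, -3.5])
(np.float64(-0.106), np.float64(0.4963), [-0.3, -0.3, -1.6])
(np.float64(-0.1045), np.float64(0.4979), [0.2, 0.4, -2.7])
(np.float64(-0.103), np.float64(0.4983), [-4.8, -0.2, 0.8])
(np.float64(-0.1015), np.float64(0.4984), [-11.9, -1.6, 5.7])
(np.float64(-0.1), np.float64(0.4985), [-17.4, -1.2, 8.8])
end t 30.6 tcp [0.4985 0.0083 0.0512] F [-17.4  -1.2   8.8] w 0.265 gf 119.0
```

View pics/crop2.png

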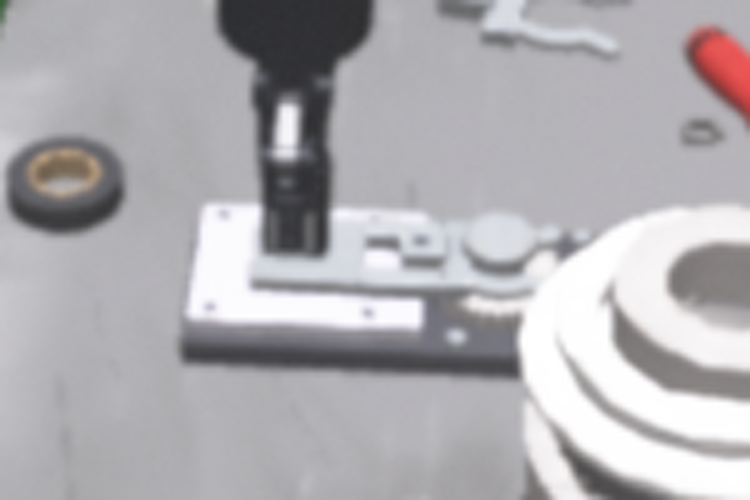

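The clip snapped home: force peaked at 12 N, dropped, then met a hard stop. The side crop shows the clip round the pin (500,240) with its lips beyond at (560,238). Next I back the fork off, set it back at its old place, and inspect.

```bash
python3 - <<'E'
from h import *
z=.0519
m.move_l([*fx(-.108,.0002),z],None,.03)
m.move_l([*fx(-.212,.0002),z+.004],None,.1)
m.move_l([*fx(-.212,.0002),.13],None,.15)
y=.349; h=[.4537,-.2570]; R=down(np.pi+y)
m.move_ptp([*h,.13],R); m.move_l([*h,.028],R,.1); m.dwell(.1); f0=m.current_force()[2]
for zz in np.arange(.027,.0185,-.001):
    m.move_l([*h,zz],None,.03); m.dwell(.05)
    if m.current_force()[2]-f0>4: break
st('down'); m.set_gripper(.6); m.dwell(.1); st('open')
m.move_l([*h,.15],None,.15)
m.move_ptp([*fx(-.17),.26],down(np.pi)); m.dwell(.2); st('away')
cal=wcal(); p,d=m.grab_frame('wrist'); cv2.imwrite('pics/end.png',p[:,:,::-1])
for n,c,a in [('fork',(.475,-.26),(.005,.018,.012)),('handle',(.465,-.26),(.06,.08,.07))]:
    r,zt,Q,P=find(p,d,cal,c,.075,*a); print(n,np.round(r[0],4),np.round(r[1:],3),zt)
    if n=='fork': A=np.c_[Q[:,:2]-Q[:,:2].mean(0),np.ones(len(Q))]; print('slope',np.linalg.lstsq(A,Q[:,2],rcond=None)[0])
p2,d2=snap('side'); X=cloud('side',d2); L=(X[...,:2]-PIN)@np.array([[np.cos(FY),-np.sin(FY)],[np.sin(FY),np.cos(FY)]])
for nm,XX in [('side',X),('wrist',wcloud(d,cal))]:
    L=(XX[...,:2]-PIN)@np.array([[np.cos(FY),-np.sin(FY)],[np.sin(FY),np.cos(FY)]])
    k=(XX[...,2]>.035)&(XX[...,2]<.051)&(L[...,0]>-.12)&(L[...,0]<.045)&(abs(L[...,1])<.04)
    print(nm,'clip x range',np.percentile(L[k][:,0],[1,99]).round(4),'y',np.percentile(L[k][:,1],[1,50,99]).round(4),'z',np.percentile(XX[k][:,2],[10,50,90]).round(4))
a=cv2.resize(p2[190:290,250:400],(600,400),interpolation=cv2.INTER_CUBIC); cv2.imwrite('pics/end2.png',np.vstack([a[:,:600],])[:,:,::-1])
cv2.imwrite('pics/endall.png',np.hstack([cv2.resize(p,(480,360)),cv2.copyMakeBorder(a[100:,120:440],0,60,0,0,0)])[:,:,::-1])
E
```

```text
down t 37.62 tcp [ 0.4538 -0.257   0.0207] F [-3.4  1.9  8.8] w 0.27 gf 119.1
open t 38.11 tcp [ 0.4537 -0.257   0.02  ] F [ 0.6 -0.3 -1. ] w 0.598 gf 0.0
away t 40.43 tcp [0.4323 0.0064 0.2595] F [-0.2  0.   0.9] w 0.601 gf 0.0
fork [ 0.4777 -0.2457] [97.463 57.271  0.343] 0.01199463454922194
slope [-0.00267475 -0.0247581   0.0115627 ]
handle [ 0.4529 -0.2521] [33.363 30.384  0.319] 0.0696991920687921
side clip x range [-0.0491  0.0291] y [-0.0275 -0.0089  0.0252] z [0.0374 0.0422 0.0483]
wrist clip x range [-0.0514  0.028 ] y [-0.0247  0.001   0.0265] z [0.0393 0.0421 0.0483]
```

View pics/endall.png

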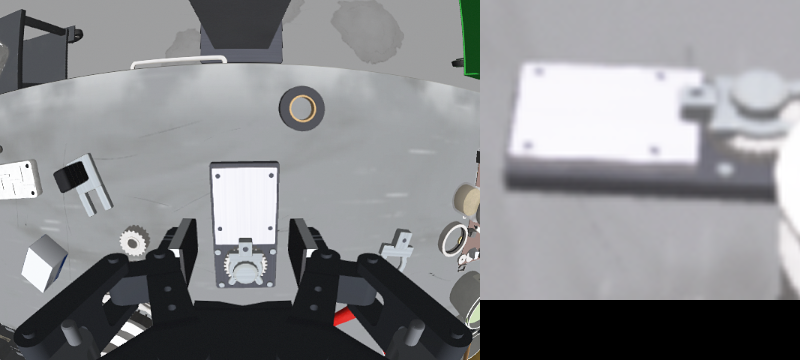

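The clip is home: its lug ends at x ≈ -51 mm and its lips at about +29 mm, centred under the pin head (245,265). The fork stands flat at its old place (85,183), the big clip is untouched, and the arm is clear.

```bash
python3 -c "
from h import *
print(m.sign_off(), m.current_time())"
```

```text
the job is handed in; nothing more can be done
the job is handed in; nothing more can be done
```

The smaller clip is snapped home in the pin's groove, pushed there with the fork; the fork is back flat on the bench clear of the fixture, and I handed the job in at about 40 s (limit 64 s).

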